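# Free a seized gourd stopper

## Robot

A 6-joint arm with a two-finger parallel gripper is mounted at the origin on the work surface. World frame = base frame: x ahead of the robot, y to its left, z up, the work surface at z = 0. Lengths are in m, angles in rad, forces in N, time in s.
With the tool pointing down it reaches from about 0.325 to 0.925 m from the base axis. Payload 3.1 kg.
Tool frame: the origin (TCP) lies between the finger pads; the fingertips stand 17 mm ahead of it and the grasp point (between the pads) lies 2 mm behind it; z points along the fingers, y is the direction in which the jaws open and shut (so a half turn about z gives the same grasp; the last joint's range is limited). The gripper opens to 85 mm and grips with 20 to 120 N. Pads are 22 mm wide; open, the fingers measure 114 mm over their backs; the gripper's body (76 mm by 85 mm) begins 54 mm behind the grasp point. The pads swing forward as they close: fully open they stand 13 mm farther back than shut.
Start: joints at [-1.22, 0.217, 1.613, -0, 1.311, -0.112], TCP at [0.279, -0.559, 0.248] pointing down, gripper open.
Joint ranges: [-2.75, 2.75], [-0.78, 2.1], [0.31, 2.55], [-1.13, 4.27], [0.13, 2.63], [-2.58, 2.58]. Speed limits (rad/s): [2.79, 2.79, 3.14, 3.14, 3.14, 3.14].

## Interface

Orientations are given as a unit quaternion [x, y, z, w].
In Python, from cell import bot, read_camera gives the robot as it stands.
- The arm moves only by the tool drive_tool, never from a script. Its argument "plan" is a list that holds one entry, the list of rows, each a list of 7 numbers: the shift along the tool's x, y, z in mm, then the turn, a rotation vector about the tool's x, y, z in degrees, then the opening, from 0 (shut) to 1 (fully open). A call has 1 to 8 rows; each row shifts and turns the commanded pose from where the row before left it, along the tool's axes as they then stand; what a row does not reach is not made up. A row lasts 1/12 s, in which the tool goes at most 41.7 mm and 7.16 degrees, less where a joint would pass 70% of its speed; a pose out of reach is approached as far as the arm can. A call is refused whole if a number of a shift passes 41.7 or a number of a turn 7.16, either way. A call with a gripper value outside its range is refused whole. The fingers move at their own pace and stop on an object; "newtons" is the grip in N (left out, the last holds). Time passes only in rows, so rows that do not move let the fingers close. It gives the time, the measured TCP pose, the force and the opening at its end, in the units of the state.
- bot.get_obs(): the state, without advancing time (a new reading comes with each control period).
- read_camera(name): name is "scene" or "top" or "wrist"; returns a dict with "pixels" (480x640x3 uint8, red, green, blue), "K" (3x3 intrinsics, pixels), "rvec" (rotation vector, rad) and "tvec" (3), from world to camera coordinates, as OpenCV has them. Camera axes: x right, y down, z forward; pixel columns grow to the right and rows downward; lengths in m; the calibration is good to about 2 mm. A picture is of the moment at which its call begins. There is no depth.
- bot.sign_off(): hands the job in, once; it reports no verdict.
The state is a dict: "time_s": time; "qpos": joint angles; "qvel": joint speeds; "effort": joint torques, N m; "tcp_pos": TCP position; "eef_rot": TCP orientation; "contact_force": force on the tool from outside, world axes, zero at the start; "moment": the same for the moment, N m; "gripper_width": finger opening in m.
Only numpy, scipy, OpenCV 4.12 (cv2) and the standard library are available. Lean on these libraries where they do the work, as an engineer would, in place of code of your own. Each camera call takes 0.05 s, during which the arm holds its last target. There are 200 camera calls.

## Task

Swing the keeper back, well clear of the leaning gourd's stopper, then work the seized red stopper out by twisting it to and fro while pulling lightly along its axis, without lifting the gourd out of its cradle. Stand the freed stopper upright, shank down, on the green dot in the empty compartment of the yellow tray, and leave the keeper back, the spare stoppers and everything else on the table as they are.

Things in the scene. Friction and masses are not known exactly. Their poses are not given: they have to be found in the camera images.
- stopper_center (a point): Seized stopper: red head, a cylinder 34 mm across, 38 mm tall, with two brown bands; cork-coloured shank 26 mm across, 24 mm long; about 60 g. This point: on its axis, 31 mm from either end; z runs from shank to head. At the start 18 mm of shank is in the gourd's mouth, 6 mm shows. While it is being turned a light pull draws it out: 0.4 rad of turning, either way, for each mm is ample.
- mouth (a point): Centre of the rim (48 mm across) of the tan bottle gourd, 150 mm long, 96 mm wide, leaning 35 degrees from vertical in its jig. z: along the gourd's axis, out of the mouth, the way the stopper is drawn. x: square to it, uphill; y: level. A cork bush in the mouth grips the shank with 15 to 21 N of friction, shared between turning and drawing out.
- gourd (a joint): How far the gourd is lifted along its own axis out of its cradle, m: 0 is seated. A sprung blue strap and its weight hold it down with about 6.5 N, plus 0.4 N per mm; it cannot turn and falls back when let go. A straight pull on the seized stopper lifts the gourd; more than 8 mm counts as lifted out.
- keeper (a joint): Angle of the keeper, rad: 0 is straight across above the stopper, grows as it swings uphill (mouth +x), end stop 1.9; starts at 0 to 0.35; over 1.3 is well clear. A flat steel bar 16 x 6 mm, swinging square to the gourd's axis 5 mm above the stopper's head, about a post 65 mm from the stopper's axis on the mouth's -y side. Turns stiffly (0.1 N m), stays where left.
- keeper_knob (a point): Middle of the keeper's blue knob: a cylinder 16 mm across, 30 mm tall, standing on the bar, parallel to the gourd's axis, 85 mm from the keeper's pivot; at angle 0 it is 20 mm beyond the stopper's axis on the mouth's +y side. z: along the knob away from the bar; y: along the bar from pivot to knob.
- jig: Plywood jig fixed to the table: base 200 x 170 x 12 mm; origin on the table under it. The gourd leans towards the jig's -x. It carries a back board, two ribs and the keeper's 16 mm steel post (on its -y side, parallel to the gourd's axis, ending just above the stopper's head).
- tray: Yellow fixed sorting tray, 150 x 150 mm, 18 mm tall, walls and floor 4 mm, two by two compartments 69 mm square inside, centres 36.5 mm from the tray's centre along each side; origin on the table under its centre, x and y along its sides. Three compartments hold a spare stopper each, the fourth is empty.
- free_place (a point): The green dot, 40 mm across, on the floor of the empty compartment; the point is its centre, on the tray's floor (4 mm above the table); x and y along the tray's sides.
- plug_a_center (a point): A spare stopper of the same size with a dark wooden head, standing shank down in the middle of one of the tray's compartments; the point is on its axis, 31 mm up. Leave it alone.
- plug_b_center (a point): A spare stopper of the same size with a dark wooden head, standing shank down in the middle of one of the tray's compartments; the point is on its axis, 31 mm up. Leave it alone.
- plug_c_center (a point): A spare stopper of the same size with a dark wooden head, standing shank down in the middle of one of the tray's compartments; the point is on its axis, 31 mm up. Leave it alone.
- gourd_tall: Loose bystander: tan gourd 143 mm tall, 91 mm across, origin under its base. Leave it alone.
- gourd_small: Loose bystander: small brown gourd 105 mm tall, 68 mm across, origin under its base. Leave it alone.
- glue: Loose bystander: white glue bottle, 48 mm across, 110 mm tall, origin under its base. Leave it alone.
- screwdriver: Loose bystander: screwdriver with an orange handle, 180 mm long, lying along its x, origin below its middle. Leave it alone.
- tape: Loose bystander: roll of cream masking tape lying flat, 68 mm across, 22 mm tall, origin under its centre. Leave it alone.
Things that resemble listed ones, but are neither listed nor needed, are in the scene too. Of the things that look like the part that bears stopper_center, the middle-sized one is meant.

How it is judged:
By the outcome, as a careful person would: the job done as asked, in the order asked, and still so for the second after the job is handed in, with the robot touching nothing.
It also fails if it takes over 72 s, if anything falls off the work surface, if the arm or the gripper's body presses on something with over 40 N, if the wrist force passes 120 N, or if a joint passes its speed limit or range.

## Working session

There is one attempt and no reset: what is moved stays moved. The work goes in short steps, Python scripts to look and compute and a tool call to move; the robot and the scene stay as the last step left them, time stands still between calls to the robot, and variables do not carry over. Pictures are saved under pics/ and viewed, about 8 in all and at most 12, crops included, and the job is handed in when it is done.

Besides the shell and the picture viewer there is one more tool, called after "Emit:" as name(argument=value, ...) on one line, values as JSON. drive_tool: Moves the arm, as the interface text tells. Its arguments: {"type":"object","properties":{"plan":{"type":"array","items":{"type":"array","items":{"type":"array","items":{"type":"number"}}}},"newtons":{"type":"number"}},"required":["plan"]}

```bash
ls; mkdir -p pics; python3 - <<'E'
from cell import bot, read_camera
import cv2
print(bot.get_obs())
for n in("scene","top"):
    c=read_camera(n); cv2.imwrite(f"pics/{n}0.png",c["pixels"][:,:,::-1]); print(n,c["K"],c["rvec"],c["tvec"])
E
```

```text
pics
{'time_s': 0.0, 'qpos': array([-1.22021478e+00,  2.17739136e-01,  1.61496571e+00,  1.45141444e-05,
        1.31131118e+00, -1.12185990e-01]), 'qvel': array([ 0.00123725, -0.00027124, -0.00172707,  0.00177737,  0.00050415,
        0.0006117 ]), 'effort': array([ 7.58215610e-04, -3.96846557e+01, -3.03851902e+01, -1.40542484e-04,
        9.58274177e-03,  1.93991937e-06]), 'tcp_pos': array([ 0.2787735 , -0.55849725,  0.24696107]), 'eef_rot': array([ 9.73349709e-01,  2.29322647e-01, -1.37126101e-04, -1.20391959e-03]), 'contact_force': array([-0.06046318, -0.95451465,  0.3776758 ]), 'moment': array([ 0.00469989, -0.02690156, -0.01512535]), 'gripper_width': 0.0852982679280988}
scene [[479.58530248   0.         322.1619771 ]
 [  0.         479.58530248 239.4388797 ]
 [  0.           0.           1.        ]] [ 2.34619372  0.60459766 -0.228613  ] [-0.47086465 -0.12685454  1.20165299]
top [[578.98893284   0.         319.75297276]
 [  0.         578.98893284 235.09740312]
 [  0.           0.           1.        ]] [ 2.15243927 -2.11787146  0.14323453] [-0.04236847  0.57858021  1.04404996]
```

View pics/scene0.png

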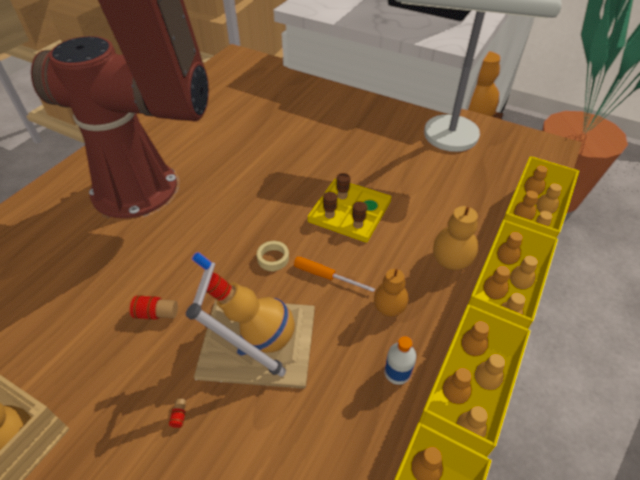

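View pics/top0.png

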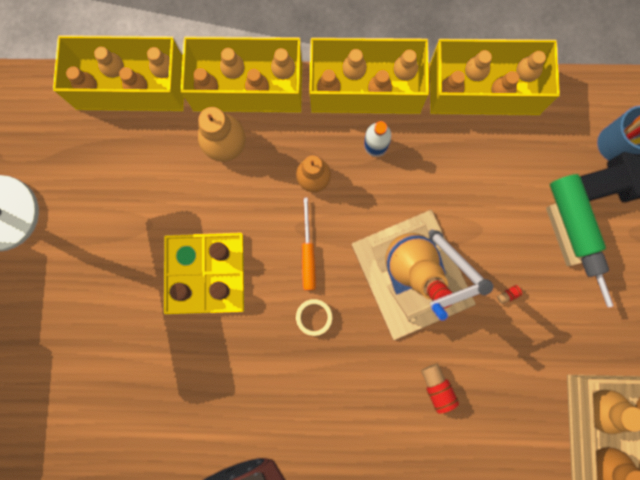

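Candidates for the stopper, as top-view pixels: the large red stopper lying at (440,388), the tiny red one lying at (511,293), and the middle-sized red one in the leaning gourd at (439,292), which is the one I want. The keeper's blue knob is at (439,311) and the green dot at (186,255). Next I'll take a close crop and measure.

```bash
cat > h.py <<'E'
import numpy as np, cv2
from scipy.spatial.transform import Rotation as R
from cell import bot, read_camera
def ray(c,uv):
    M=cv2.Rodrigues(np.array(c["rvec"]))[0]; d=np.linalg.inv(c["K"])@[uv[0],uv[1],1]
    d=M.T@d; return -M.T@np.array(c["tvec"]), d/np.linalg.norm(d)
def plane(c,uv,z):
    o,d=ray(c,uv); return o+d*(z-o[2])/d[2]
def tri(*rs):
    A=sum(np.eye(3)-np.outer(d,d) for o,d in rs); b=sum((np.eye(3)-np.outer(d,d))@o for o,d in rs)
    return np.linalg.solve(A,b)
def proj(c,p): return cv2.projectPoints(np.array(p,float).reshape(-1,3),np.array(c["rvec"]),np.array(c["tvec"]),c["K"],None)[0][:,0]
def blobs(c,lo,hi,amin=15):
    h=cv2.cvtColor(c["pixels"],cv2.COLOR_RGB2HSV); m=cv2.inRange(h,np.array(lo),np.array(hi))
    n,l,s,ce=cv2.connectedComponentsWithStats(m)
    return [(s[i,4],s[i,:4].tolist(),ce[i].round(1)) for i in range(1,n) if s[i,4]>=amin]
E
python3 - <<'E'
from h import *
T=read_camera("top");S=read_camera("scene")
for n,c in(("top",T),("scene",S)):
    print(n,"red",blobs(c,(0,215,120),(4,255,255))); print("blue",blobs(c,(105,150,80),(125,255,255))); print("green",blobs(c,(65,120,50),(88,255,255)))
a=cv2.resize(T["pixels"][190:350,340:540],None,fx=4,fy=4,interpolation=2)[:600]
cv2.imwrite("pics/c1.png",a[:,:,::-1])
a=cv2.resize(S["pixels"][240:390,180:330],None,fx=4,fy=4,interpolation=2)
cv2.imwrite("pics/c2.png",a[:,:,::-1])
for uv in((352,243),(434,212),(396,338)): print(plane(T,uv,.012))
for uv in((164,235),(243,233),(244,312),(165,313)): print("tray",plane(T,uv,.018))
E
```

```text
top red [(np.int32(24), [430, 285, 9, 9], array([433.5, 289.1])), (np.int32(15), [437, 385, 9, 6], array([440.1, 387.2])), (np.int32(100), [432, 391, 18, 16], array([440.4, 398.9])), (np.int32(28), [439, 406, 15, 6], array([446.3, 408.8]))]
blue [(np.int32(124), [433, 304, 14, 15], array([439.4, 311.1]))]
green [(np.int32(2310), [552, 176, 52, 80], array([577.6, 215.3])), (np.int32(208), [178, 247, 16, 17], array([185.5, 255.3]))]
scene red [(np.int32(86), [208, 274, 11, 17], array([213.3, 281.3])), (np.int32(152), [210, 279, 17, 18], array([219.4, 288.6])), (np.int32(27), [220, 286, 10, 13], array([225.6, 293.4])), (np.int32(41), [130, 297, 6, 20], array([131.9, 306.8])), (np.int32(219), [136, 296, 13, 22], array([141.6, 306.9])), (np.int32(113), [149, 297, 11, 22], array([152.8, 307.5])), (np.int32(76), [171, 412, 13, 8], array([177.6, 415.4])), (np.int32(65), [169, 420, 13, 7], array([175.1, 423.3]))]
blue [(np.int32(134), [193, 254, 17, 15], array([201.5, 260.7])), (np.int32(130), [390, 368, 20, 12], array([398.7, 375. ]))]
green [(np.int32(1720), [583, 0, 48, 76], array([603.1,  32.6])), (np.int32(389), [618, 27, 22, 51], array([631.4,  51.7])), (np.int32(55), [366, 201, 10, 8], array([370.9, 204.6]))]
[ 0.5694875  -0.09484437  0.012     ]
[ 0.63257158 -0.2531436   0.012     ]
[ 0.39062024 -0.17904427  0.012     ]
tray [0.57872892 0.26821328 0.018     ]
tray [0.58491901 0.11549824 0.018     ]
tray [0.43403495 0.10796751 0.018     ]
tray [0.42960272 0.25765672 0.018     ]
```

View pics/c1.png

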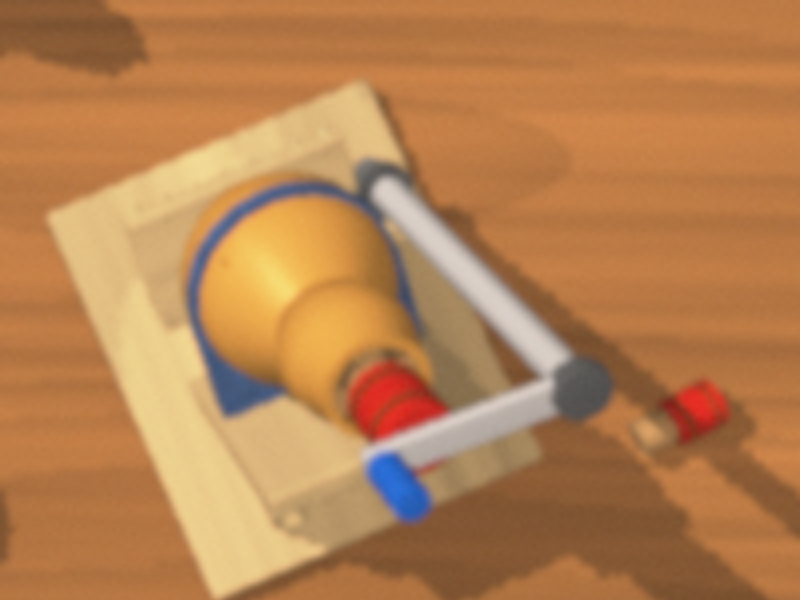

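View pics/c2.png

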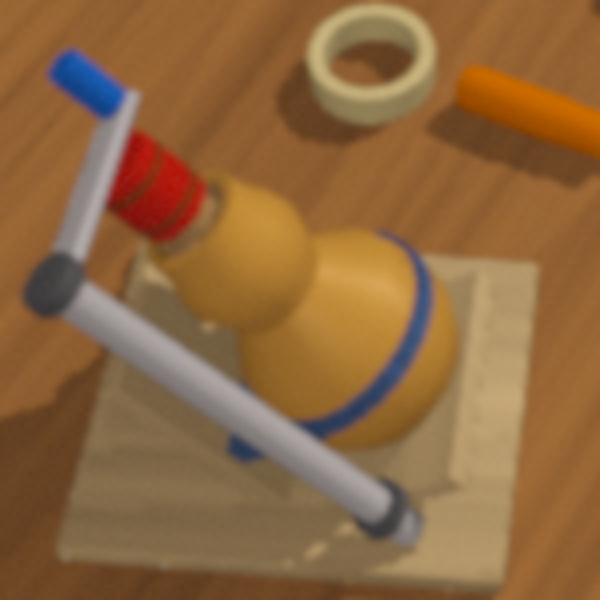

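The crops show the red two-banded stopper in the gourd. The keeper lies nearly straight across it, with the knob at c1 (397,487) and the post cap at c1 (582,388) and c2 (55,283). Now I'll triangulate.

```bash
cat >> h.py <<'E'
al=np.radians(24); Xj=np.array([np.cos(al),np.sin(al),0]);Yj=np.array([-np.sin(al),np.cos(al),0]);Z=np.array([0,0,1.])
s,co=np.sin(np.radians(35)),np.cos(np.radians(35))
mz=co*Z-s*Xj; mx=co*Xj+s*Z; my=Yj; M=np.c_[mx,my,mz]
def relpose(o,P,Rt):
    "shift mm (tool axes) and rotvec deg from current pose to target"
    q=R.from_quat(o["eef_rot"]); return (q.inv().apply(P-o["tcp_pos"])*1000).round(1),np.degrees((q.inv()*R.from_matrix(Rt)).as_rotvec()).round(2)
E
python3 - <<'E'
from h import *
T=read_camera("top");S=read_camera("scene")
K=tri(ray(T,(439.4,311.1)),ray(S,(201.5,260.7)))
P=tri(ray(T,(485.5,287)),ray(S,(193.8,310.8)))
for n,p in(("knob",K),("post",P)): print(n,p,"mouthaxes",(p@M*1000).round(1),"reproj",proj(T,p),proj(S,p))
print("knob-post",((K-P)@M*1000).round(1))
# axis: shank/head junction centre and mouth rim
# top: junction crop (375,375)->; scene crop (185,213)
J=tri(ray(T,(340+373/4,190+378/4)),ray(S,(180+183/4,240+215/4)))
print("junction",J,((J-P)@M*1000).round(1),proj(T,J),proj(S,J))
g=[plane(T,(185.5,255.3),.004),plane(S,(370.9,204.6),.004)];print("green",g)
# red axis midline in scene
h=cv2.cvtColor(S["pixels"],cv2.COLOR_RGB2HSV); m=cv2.inRange(h,(0,180,60),(8,255,255)); m[:,:200]=0; m[:,235:]=0;m[:270]=0;m[305:]=0
pts=cv2.findNonZero(m)[:,0]; print(cv2.minAreaRect(pts),cv2.fitLine(pts,cv2.DIST_L2,0,.01,.01).T)
E
```

```text
knob [ 0.43764012 -0.22304305  0.21224942] mouthaxes [ 374.9 -381.8   -3.4] reproj [[439.24828253 310.94200628]] [[201.29011278 260.72401392]]
post [ 0.47777752 -0.29849229  0.19651526] mouthaxes [ 370.8 -467.   -19.7] reproj [[484.87863022 286.39443819]] [[192.89828637 310.9187974 ]]
knob-post [ 4.1 85.3 16.3]
junction [ 0.48071434 -0.22606095  0.15465557] [  2.3  65.  -52.7] [[434.17290202 285.48661575]] [[227.08258382 293.55263615]]
green [array([0.54154353, 0.22800805, 0.004     ]), array([0.54443937, 0.23181484, 0.004     ])]
((217.92564392089844, 287.30401611328125), (24.644500732421875, 21.040822982788086), 35.53767776489258) [[  0.43868634   0.8986402  218.62704    287.1049    ]]
```

```bash
python3 - <<'E'
from h import *
o=bot.get_obs(); Rt=np.c_[mx,-my,-mz]
K=np.array([.4376,-.2230,.2122]); print(relpose(o,K+.07*mz,Rt), K+.07*mz)
print(R.from_quat(o["eef_rot"]).as_matrix().round(2))
E
```

```text
(array([ 251.8, -231.6,  -21.5]), array([-0.82, 34.99,  2.42])) [ 0.40092083 -0.23933062  0.26954064]
[[ 0.89  0.45 -0.  ]
 [ 0.45 -0.89  0.  ]
 [ 0.   -0.   -1.  ]]
```

Emit:
drive_tool(plan=[[[26,-24,-6,0,0,0,1],[26,-24,-6,0,0,0,1],[26,-24,-6,0,0,0,1],[26,-24,-6,0,0,0,1],[26,-24,-6,0,0,0,1],[26,-24,-6,0,0,0,1],[26,-24,-6,0,0,0,1],[26,-24,-6,0,0,0,1]]])

```text
time_s: 0.97
tcp_pos: [0.3797, -0.2929, 0.2966]
eef_rot: [0.973, 0.229, 0.0, 0.0]
contact_force: [-0.1, 0.5, -0.4]
gripper_width: 0.0851
```

Emit:
drive_tool(plan=[[[0,0,0,0,7,0,0.6],[0,0,0,0,7,0,0.6],[0,0,0,0,7,0,0.6],[0,0,0,0,7,0,0.6],[0,0,0,0,7,0,0.6],[0,0,0,0,0,0,0.6],[0,0,0,0,0,0,0.6]]])

```text
time_s: 1.55
tcp_pos: [0.3783, -0.295, 0.2953]
eef_rot: [0.929, 0.217, 0.292, -0.069]
contact_force: [0.8, 0.4, 1.0]
gripper_width: 0.0512
```

```bash
python3 - <<'E'
from h import *
o=bot.get_obs(); Rt=np.c_[mx,-my,-mz]
K=np.array([.4376,-.2230,.2122]); print(relpose(o,K+.06*mz,Rt),o["qpos"],o["time_s"],o["gripper_width"])
c=read_camera("wrist"); cv2.imwrite("pics/w1.png",c["pixels"][:,:,::-1]); print(proj(c,[K,K+.015*mz]),blobs(c,(105,150,80),(125,255,255)))
E
```

```text
(array([ 22.1, -39.5,  56.9]), array([-1.45,  0.12,  1.83])) [-1.17205227 -0.2029876   2.04475328  0.6195135   1.38566852 -0.20468055] 1.55 0.05120626350352654
[[264.0452989  209.17787182]
 [259.86488359 213.97650785]] [(np.int32(639), [332, 32, 34, 28], array([347.7,  46.9])), (np.int32(653), [248, 195, 30, 31], array([263. , 210.1]))]
```

Emit:
drive_tool(plan=[[[11,-20,15,0,0,0,0.6],[11,-20,15,-1.4,0,1.8,0.6],[0,0,15,0,0,0,0.6],[0,0,0,0,0,0,0.6]]])

```text
time_s: 1.93
tcp_pos: [0.4016, -0.2366, 0.271]
eef_rot: [0.932, 0.203, 0.293, -0.063]
contact_force: [-0.2, 0.6, 0.2]
gripper_width: 0.0512
```

```bash
python3 - <<'E'
from h import *
o=bot.get_obs(); Rt=np.c_[mx,-my,-mz]
K=np.array([.4376,-.2230,.2122]); print(relpose(o,K,Rt),o["time_s"],o["gripper_width"])
c=read_camera("wrist"); cv2.imwrite("pics/w2.png",c["pixels"][:,:,::-1]); print(proj(c,[K,K+.015*mz]),blobs(c,(105,150,80),(125,255,255)))
E
```

```text
(array([-2.1,  2.6, 70.2]), array([-0.26,  0.11,  0.45])) 1.9333 0.051180673314795394
[[328.76437169 270.10743482]
 [329.17934681 280.37612111]] [(np.int32(724), [356, 41, 37, 32], array([372.3,  59.3])), (np.int32(1037), [314, 251, 30, 43], array([328.4, 272.2]))]
```

View pics/w2.png

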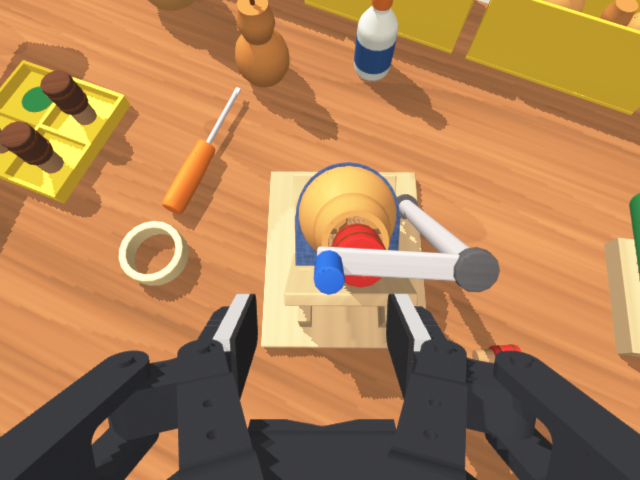

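The wrist view shows the knob at (328,272), where predicted, with the jig square to the tool. I'll descend along the axis and grip it.

Emit:
drive_tool(plan=[[[-1,1.3,17,0,0,0,0.6],[-1,1.3,17,0,0,0,0.6],[0,0,17,0,0,0,0.6],[0,0,15,0,0,0,0.6],[0,0,0,0,0,0,0.3],[0,0,0,0,0,0,0.05],[0,0,0,0,0,0,0.05],[0,0,0,0,0,0,0.05]]], newtons=25)

```text
time_s: 2.65
tcp_pos: [0.4345, -0.2256, 0.218]
eef_rot: [0.932, 0.202, 0.294, -0.065]
contact_force: [-4.8, 6.0, 3.5]
gripper_width: 0.0151
```

Emit:
drive_tool(plan=[[[0,0,0,0,0,0,0.05],[0,0,0,0,0,0,0.05],[0,0,0,0,0,0,0.05]]])

```text
time_s: 2.9
tcp_pos: [0.4345, -0.2256, 0.2179]
eef_rot: [0.932, 0.202, 0.294, -0.065]
contact_force: [-4.5, 5.9, 3.7]
gripper_width: 0.0152
```

Emit:
drive_tool(plan=[[[10.4,0.6,0,0,0,7,0.05],[10.4,0.6,0,0,0,7,0.05],[10.4,0.6,0,0,0,7,0.05],[10.4,0.6,0,0,0,7,0.05],[10.4,0.6,0,0,0,7,0.05],[0,0,0,0,0,0,0.05]]])

```text
time_s: 3.4
tcp_pos: [0.4789, -0.2263, 0.2465]
eef_rot: [0.95, -0.09, 0.263, -0.146]
contact_force: [1.6, -2.4, -2.2]
gripper_width: 0.0148
```

Emit:
drive_tool(plan=[[[10.4,0.6,0,0,0,7,0.05],[10.4,0.6,0,0,0,7,0.05],[10.4,0.6,0,0,0,7,0.05],[10.4,0.6,0,0,0,7,0.05],[10.4,0.6,0,0,0,7,0.05],[10.4,0.6,0,0,0,7,0.05],[10.4,0.6,0,0,0,7,0.05],[0,0,0,0,0,0,0.05]]])

```text
time_s: 4.07
tcp_pos: [0.5277, -0.2719, 0.2643]
eef_rot: [0.828, -0.476, 0.176, -0.239]
contact_force: [-7.3, -6.6, -3.6]
gripper_width: 0.0149
```

```bash
python3 - <<'E'
from h import *
o=bot.get_obs(); P=np.array([.4778,-.2985,.1965]); print(((o["tcp_pos"]-P)@M*1000).round(1),o["gripper_width"],o["qpos"])
E
```

```text
[85.1  4.  23.2] 0.014949734053738112 [-0.86672399 -0.0029813   1.92151449  0.64710347  1.12219245  1.48859098]
```

Emit:
drive_tool(plan=[[[8,0.5,0,0,0,5.5,0.05],[0,0,0,0,0,0,0.05],[0,0,0,0,0,0,0.4],[0,0,0,0,0,0,0.4],[0,0,0,0,0,0,0.4],[0,0,-25,0,0,0,0.4],[0,0,-25,0,0,0,0.4],[0,0,-20,0,0,0,0.4]]])

```text
time_s: 4.73
tcp_pos: [0.4966, -0.2914, 0.3254]
eef_rot: [0.804, -0.513, 0.166, -0.251]
contact_force: [-0.7, -1.1, -0.6]
gripper_width: 0.0342
```

```bash
python3 - <<'E'
from h import *
o=bot.get_obs(); P=np.array([.4778,-.2985,.1965]); print(((o["tcp_pos"]-P)@M*1000).round(1),o["gripper_width"],o["qpos"])
T=read_camera("top");S=read_camera("scene")
for c in(T,S): print(blobs(c,(105,150,80),(125,255,255)))
a=cv2.resize(S["pixels"][230:380,150:350],None,fx=4,fy=4,interpolation=2)
cv2.imwrite("pics/c3.png",a[:,:,::-1])
E
```

```text
[90.4 -1.1 94.1] 0.03417350142172256 [-0.94457634 -0.07901639  1.87949757  0.63057861  1.2646846   1.58967853]
[(np.int32(128), [472, 240, 15, 14], array([479.2, 246.4]))]
[(np.int32(182), [216, 282, 20, 18], array([225.9, 290.4])), (np.int32(135), [389, 368, 21, 12], array([398.2, 374.8]))]
```

View pics/c3.png

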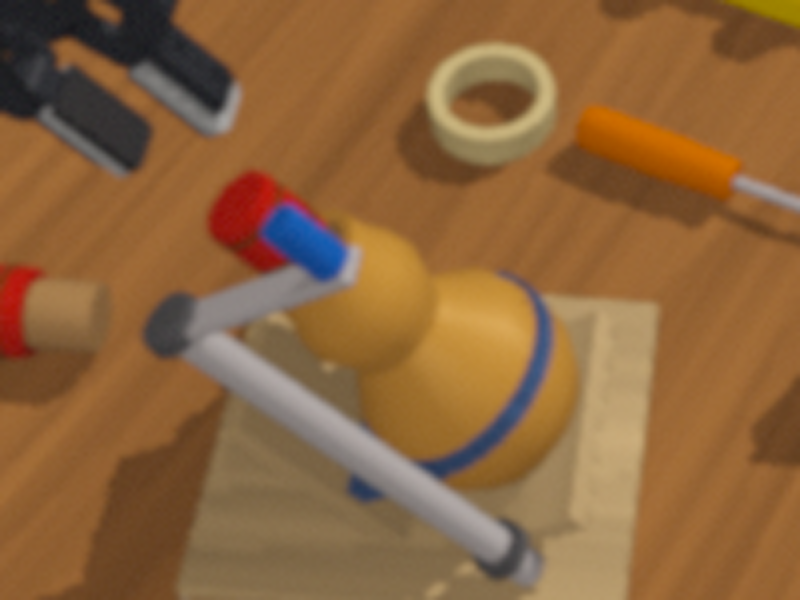

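```bash
python3 - <<'E'
from h import *
T=read_camera("top");S=read_camera("scene")
K2=tri(ray(T,(479.2,246.4)),ray(S,(225.9,290.4))); print("knob2",K2,(K2@M*1000).round(1))
for c,(x0,x1,y0,y1) in((T,(420,460,270,325)),(S,(200,245,265,312))):
    h=cv2.cvtColor(c["pixels"],cv2.COLOR_RGB2HSV); m=cv2.inRange(h,(0,180,50),(8,255,255)); k=np.zeros_like(m);k[y0:y1,x0:x1]=m[y0:y1,x0:x1]
    p=cv2.findNonZero(k)[:,0]; print(p.mean(0),p.min(0),p.max(0),cv2.minAreaRect(p))
o=bot.get_obs()
A=M@np.array([.3715,-.402,-.0484]) # head centre estimate
print("headcentre",A, proj(T,A),proj(S,A), relpose(o,A+.08*mz,np.c_[mx,-my,-mz]))
E
```

```text
knob2 [ 0.53317897 -0.27508137  0.25807433] [ 455.4 -468.2   -3.8]
[440.05327869 293.88729508] [427 280] [453 307] ((440.0823669433594, 293.9294128417969), (28.417892456054688, 19.306812286376953), 49.398704528808594)
[211.13148789 283.76124567] [202 273] [226 297] ((213.92001342773438, 284.4400329589844), (22.400001525878906, 20.799999237060547), 36.869895935058594)
headcentre [ 0.46687473 -0.23217776  0.17343669] [[440.14656515 293.35489948]] [[216.33375351 286.19425624]] (array([-67.8,  88.3,  41.4]), array([ 0.000e+00, -6.000e-02, -8.915e+01]))
```

Emit:
drive_tool(plan=[[[0,0,0,0,0,-7,0.65],[0,0,0,0,0,-7,0.65],[0,0,0,0,0,-7,0.65],[0,0,0,0,0,-7,0.65],[0,0,0,0,0,-7,0.65],[0,0,0,0,0,-7,0.65],[0,0,0,0,0,-7,0.65],[0,0,0,0,0,-7,0.65]]])

```text
time_s: 5.6
tcp_pos: [0.4969, -0.29, 0.3213]
eef_rot: [0.951, -0.073, 0.263, -0.145]
contact_force: [-0.1, -0.1, 0.2]
gripper_width: 0.0556
```

Emit:
drive_tool(plan=[[[0,0,0,0,0,-7,0.65],[0,0,0,0,0,-7,0.65],[0,0,0,0,0,-7,0.65],[0,0,0,0,0,-7,0.65],[0,0,0,0,0,-5,0.65],[0,0,0,0,0,0,0.65]]])

```text
time_s: 6.1
tcp_pos: [0.4968, -0.2901, 0.3214]
eef_rot: [0.933, 0.197, 0.293, -0.065]
contact_force: [-0.0, 0.6, -0.6]
gripper_width: 0.0559
```

```bash
cat > g.py <<'E'
from h import *
o=bot.get_obs(); A=M@np.array([.3706,-.402,-.0484])
print(relpose(o,A,np.c_[mx,-my,-mz]),o["gripper_width"],o["qpos"].round(2),o["time_s"])
E
python3 g.py
```

```text
(array([-89. , -64.3, 119.3]), array([-0.24,  0.03, -0.18])) 0.05591740651047117 [-0.94 -0.07  1.88  0.63  1.26  0.04] 6.1
```

Emit:
drive_tool(plan=[[[-30,-21.5,0,0,0,0,0.65],[-30,-21.5,0,0,0,0,0.65],[-29,-21.3,20,0,0,0,0.65],[0,0,15,0,0,0,0.65],[0,0,0,0,0,0,0.65]]])

```text
time_s: 6.52
tcp_pos: [0.4199, -0.249, 0.2376]
eef_rot: [0.934, 0.194, 0.292, -0.069]
contact_force: [-0.4, 0.4, -0.4]
gripper_width: 0.0553
```

```bash
python3 g.py; python3 - <<'E'
from h import *
c=read_camera("wrist"); cv2.imwrite("pics/w3.png",c["pixels"][:,:,::-1])
A=M@np.array([.3706,-.402,-.0484]); print(proj(c,[A+.019*mz,A-.019*mz,A-.025*mz]))
E
```

```text
(array([ 3.2,  4.5, 81.1]), array([-0.61,  0.1 , -0.71])) 0.05529561199864472 [-1.03 -0.18  2.14  0.66  1.2  -0.13] 6.5167
[[332.51977644 265.71688893]
 [331.44317985 244.98427982]
 [331.30291776 242.28317614]]
```

View pics/w3.png

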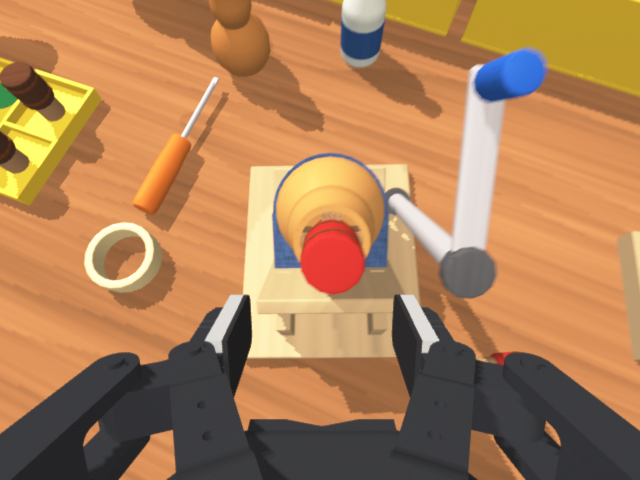

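The head disc is at about (333,261) against a prediction of (332.5,266), so I'll add about 1.5 mm uphill. Then advance and grip.

Emit:
drive_tool(plan=[[[2.5,2.2,15,0,0,0,0.65],[2.2,2.3,15,-0.6,0,-0.7,0.65],[0,0,15,0,0,0,0.65],[0,0,15,0,0,0,0.65],[0,0,10,0,0,0,0.65],[0,0,8,0,0,0,0.65],[0,0,0,0,0,0,0.65]]], newtons=60)

```text
time_s: 7.15
tcp_pos: [0.4696, -0.2383, 0.1823]
eef_rot: [0.932, 0.201, 0.295, -0.057]
contact_force: [-1.1, 0.6, -0.0]
gripper_width: 0.0552
```

```bash
python3 g.py; python3 - <<'E'
from h import *
c=read_camera("wrist"); cv2.imwrite("pics/w4.png",c["pixels"][:,:,::-1])
E
```

```text
(array([-5.9, -6.8,  7.2]), array([ 0.48, -0.  ,  0.48])) 0.055196506888808755 [-0.92 -0.04  2.13  0.71  1.01 -0.15] 7.15
```

View pics/w4.png

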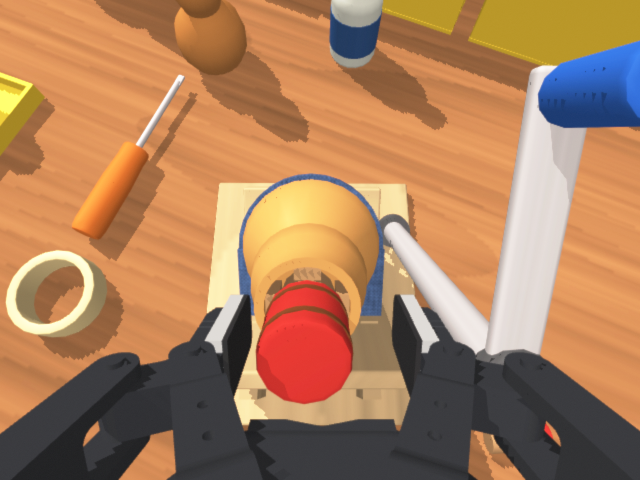

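Emit:
drive_tool(plan=[[[0,0,0,0,0,0,0.65],[0,0,0,0,0,0,0.65]]])

```text
time_s: 7.37
tcp_pos: [0.4691, -0.2392, 0.1836]
eef_rot: [0.932, 0.201, 0.296, -0.056]
contact_force: [-0.7, 0.6, -0.6]
gripper_width: 0.0556
```

```bash
python3 g.py
```

```text
(array([-6. , -7.5,  8.7]), array([ 0.64, -0.03,  0.49])) 0.05556004046012654 [-0.92 -0.05  2.13  0.71  1.01 -0.15] 7.3667
```

Emit:
drive_tool(plan=[[[-4.5,-6.5,0,0.6,0,0.5,0.65],[0,0,5.5,0,0,0,0.65],[0,0,0,0,0,0,0.65],[0,0,0,0,0,0,0.65]]])

```text
time_s: 7.7
tcp_pos: [0.4653, -0.2326, 0.1751]
eef_rot: [0.933, 0.198, 0.294, -0.063]
contact_force: [-0.6, -0.5, -0.0]
gripper_width: 0.0557
```

```bash
python3 g.py; python3 - <<'E'
from h import *
c=read_camera("wrist")
h=cv2.cvtColor(c["pixels"],cv2.COLOR_RGB2HSV); m=cv2.inRange(h,(0,180,50),(8,255,255)); m[:,:200]=0;m[:,440:]=0
p=cv2.findNonZero(m)[:,0]; print(p.min(0),p.max(0),p.mean(0))
E
```

```text
(array([-0.6,  0.3,  2.3]), array([-0.07,  0.01, -0.08])) 0.05570953243447746 [-0.92 -0.04  2.15  0.72  1.01 -0.16] 7.7
[274 272] [374 399] [323.79860169 339.42001461]
```

Emit:
drive_tool(plan=[[[0,0,0,0,0,0,0.3],[0,0,0,0,0,0,0.3],[0,0,0,0,0,0,0.3],[0,0,0,0,0,0,0.3],[0,0,0,0,0,0,0.3],[0,0,0,0,0,0,0.3]]], newtons=60)

```text
time_s: 8.25
tcp_pos: [0.4657, -0.2332, 0.1758]
eef_rot: [0.933, 0.198, 0.294, -0.063]
contact_force: [-2.3, -0.9, 1.7]
gripper_width: 0.033
```

```bash
python3 g.py
```

```text
(array([-1.1, -0.4,  2.7]), array([-0.  ,  0.  , -0.02])) 0.03297653005333754 [-0.92 -0.04  2.15  0.72  1.01 -0.16] 8.25
```

Emit:
drive_tool(plan=[[[0,0,0,0,0,5,0.2],[0,0,-0.2,0,0,7,0.2],[0,0,-0.25,0,0,7,0.2],[0,0,-0.25,0,0,7,0.2],[0,0,-0.25,0,0,7,0.2],[0,0,-0.25,0,0,7,0.2],[0,0,-0.2,0,0,7,0.2]]])

```text
time_s: 8.83
tcp_pos: [0.465, -0.2336, 0.176]
eef_rot: [0.934, -0.193, 0.244, -0.175]
contact_force: [2.3, -2.0, -2.7]
gripper_width: 0.0328
```

```bash
cat >> g.py <<'E'
print("F mouth",(M.T@o["contact_force"]).round(1),"mom",(M.T@o["moment"]).round(2))
E
python3 g.py
```

```text
(array([-0.7, -0. ,  3.5]), array([ 8.000e-02,  3.000e-02, -4.736e+01])) 0.03281177850564243 [-0.92 -0.04  2.15  0.72  1.01  0.67] 8.8333
F mouth [-0.5 -2.8 -3. ] mom [-0.49  0.47  0.18]
```

Emit:
drive_tool(plan=[[[0,0,0,0,0,-5,0.2],[0,0,-0.2,0,0,-7,0.2],[0,0,-0.25,0,0,-7,0.2],[0,0,-0.25,0,0,-7,0.2],[0,0,-0.25,0,0,-7,0.2],[0,0,-0.25,0,0,-7,0.2],[0,0,-0.25,0,0,-7,0.2],[0,0,-0.25,0,0,-7,0.2]]])

```text
time_s: 9.5
tcp_pos: [0.4643, -0.2333, 0.1775]
eef_rot: [0.918, 0.257, 0.298, -0.044]
contact_force: [3.4, 0.2, -2.6]
gripper_width: 0.0328
```

Emit:
drive_tool(plan=[[[0,0,-0.25,0,0,-7,0.2],[0,0,-0.25,0,0,-7,0.2],[0,0,-0.25,0,0,-7,0.2],[0,0,-0.25,0,0,-7,0.2],[0,0,-0.25,0,0,-7,0.2],[0,0,-0.25,0,0,-7,0.2],[0,0,-0.25,0,0,-7,0.2],[0,0,-0.2,0,0,-7,0.2]]])

```text
time_s: 10.17
tcp_pos: [0.4629, -0.2334, 0.1787]
eef_rot: [0.69, 0.658, 0.284, 0.1]
contact_force: [2.1, 0.0, -2.8]
gripper_width: 0.0324
```

```bash
python3 g.py
```

```text
(array([-0.7, -0.2,  6.7]), array([-8.00e-02, -5.00e-02,  6.32e+01])) 0.03238464125647239 [-0.93 -0.05  2.15  0.72  1.02 -1.26] 10.1667
F mouth [-0.  -0.8 -3.4] mom [-0.23  0.32 -0.16]
```

Emit:
drive_tool(plan=[[[0,0,0,0,0,5,0.2],[0,0,-0.2,0,0,7,0.2],[0,0,-0.28,0,0,7,0.2],[0,0,-0.28,0,0,7,0.2],[0,0,-0.28,0,0,7,0.2],[0,0,-0.28,0,0,7,0.2],[0,0,-0.28,0,0,7,0.2],[0,0,-0.28,0,0,7,0.2]]])

```text
time_s: 10.83
tcp_pos: [0.4621, -0.2342, 0.1803]
eef_rot: [0.915, 0.268, 0.298, -0.04]
contact_force: [3.5, -0.9, -5.2]
gripper_width: 0.0324
```

Emit:
drive_tool(plan=[[[0,0,-0.28,0,0,7,0.2],[0,0,-0.28,0,0,7,0.2],[0,0,-0.28,0,0,7,0.2],[0,0,-0.28,0,0,7,0.2],[0,0,-0.28,0,0,7,0.2],[0,0,-0.28,0,0,7,0.2],[0,0,-0.28,0,0,7,0.2],[0,0,-0.2,0,0,7,0.2]]])

```text
time_s: 11.5
tcp_pos: [0.461, -0.2353, 0.1822]
eef_rot: [0.934, -0.193, 0.244, -0.175]
contact_force: [2.5, -1.9, -3.6]
gripper_width: 0.0325
```

Emit:
drive_tool(plan=[[[0,0,0,0,0,-5,0.2],[0,0,-0.2,0,0,-7,0.2],[0,0,-0.28,0,0,-7,0.2],[0,0,-0.28,0,0,-7,0.2],[0,0,-0.28,0,0,-7,0.2],[0,0,-0.28,0,0,-7,0.2],[0,0,-0.28,0,0,-7,0.2],[0,0,-0.28,0,0,-7,0.2]]])

```text
time_s: 12.17
tcp_pos: [0.4602, -0.2351, 0.1838]
eef_rot: [0.918, 0.257, 0.298, -0.044]
contact_force: [2.6, 0.2, -3.2]
gripper_width: 0.0325
```

Emit:
drive_tool(plan=[[[0,0,-0.28,0,0,-7,0.2],[0,0,-0.28,0,0,-7,0.2],[0,0,-0.28,0,0,-7,0.2],[0,0,-0.28,0,0,-7,0.2],[0,0,-0.28,0,0,-7,0.2],[0,0,-0.28,0,0,-7,0.2],[0,0,-0.28,0,0,-7,0.2],[0,0,-0.2,0,0,-7,0.2]]])

```text
time_s: 12.83
tcp_pos: [0.4586, -0.2352, 0.1852]
eef_rot: [0.69, 0.658, 0.284, 0.1]
contact_force: [2.0, -0.5, -3.1]
gripper_width: 0.0324
```

```bash
python3 g.py
```

```text
(array([-0.8, -0.1, 14.6]), array([-9.00e-02, -6.00e-02,  6.32e+01])) 0.03239606805028097 [-0.94 -0.06  2.15  0.71  1.04 -1.26] 12.8333
F mouth [-0.4 -1.2 -3.4] mom [-0.25  0.34 -0.2 ]
```

Emit:
drive_tool(plan=[[[0,0,0,0,0,5,0.2],[0,0,-0.2,0,0,7,0.2],[0,0,-0.28,0,0,7,0.2],[0,0,-0.28,0,0,7,0.2],[0,0,-0.28,0,0,7,0.2],[0,0,-0.28,0,0,7,0.2],[0,0,-0.28,0,0,7,0.2],[0,0,-0.28,0,0,7,0.2]]])

```text
time_s: 13.5
tcp_pos: [0.4579, -0.236, 0.1869]
eef_rot: [0.915, 0.268, 0.298, -0.041]
contact_force: [3.1, 0.1, -5.3]
gripper_width: 0.0325
```

Emit:
drive_tool(plan=[[[0,0,-0.28,0,0,7,0.2],[0,0,-0.28,0,0,7,0.2],[0,0,-0.28,0,0,7,0.2],[0,0,-0.28,0,0,7,0.2],[0,0,-0.28,0,0,7,0.2],[0,0,-0.28,0,0,7,0.2],[0,0,-0.28,0,0,7,0.2],[0,0,-0.2,0,0,7,0.2]]])

```text
time_s: 14.17
tcp_pos: [0.4567, -0.2371, 0.1887]
eef_rot: [0.934, -0.193, 0.244, -0.175]
contact_force: [3.6, -1.5, -3.7]
gripper_width: 0.0327
```

Emit:
drive_tool(plan=[[[0,0,0,0,0,-5,0.2],[0,0,-0.2,0,0,-7,0.2],[0,0,-0.28,0,0,-7,0.2],[0,0,-0.28,0,0,-7,0.2],[0,0,-0.28,0,0,-7,0.2],[0,0,-0.28,0,0,-7,0.2],[0,0,-0.28,0,0,-7,0.2],[0,0,-0.28,0,0,-7,0.2]]])

```text
time_s: 14.83
tcp_pos: [0.4555, -0.2368, 0.1906]
eef_rot: [0.918, 0.257, 0.297, -0.045]
contact_force: [-0.2, -0.6, -0.4]
gripper_width: 0.0331
```

```bash
python3 g.py
```

```text
(array([-0.8,  0.3, 21.1]), array([-0.1 , -0.01,  7.29])) 0.033105687719170274 [-0.95 -0.08  2.15  0.7   1.05 -0.28] 14.8333
F mouth [-0.6 -0.5 -0.1] mom [-0.02  0.31 -0.05]
```

Emit:
drive_tool(plan=[[[0,0,-0.3,0,0,-7,0.2],[0,0,-0.6,0,0,0,0.2],[0,0,-2,0,0,0,0.2],[0,0,-5,0,0,0,0.2],[0,0,-10,0,0,0,0.2],[0,0,-15,0,0,0,0.2],[0,0,-25,0,0,0,0.2],[0,0,-25,0,0,0,0.2]]])

```text
time_s: 15.5
tcp_pos: [0.4113, -0.2564, 0.2598]
eef_rot: [0.902, 0.31, 0.299, -0.028]
contact_force: [0.2, 0.3, -1.1]
gripper_width: 0.0325
```

```bash
python3 g.py; python3 - <<'E'
from h import *
o=bot.get_obs(); D=np.array([.5425,.229,.004])
Rt=np.c_[Xj,-Yj,-Z]; print(relpose(o,D+[0,0,.15],Rt))
S=read_camera("scene"); a=cv2.resize(S["pixels"][200:350,130:330],None,fx=4,fy=4,interpolation=2)
cv2.imwrite("pics/c4.png",a[:,:,::-1])
E
```

```text
(array([ -0.9,   0.5, 105.5]), array([-1.200e-01,  1.000e-02,  1.387e+01])) 0.03249574098566455 [-1.06 -0.21  2.12  0.65  1.25 -0.37] 15.5
F mouth [-0.4  0.2 -1.1] mom [-0.02  0.31  0.04]
(array([ 286.9, -330.3,  269.3]), array([  4.12, -34.82,  13.47]))
```

View pics/c4.png

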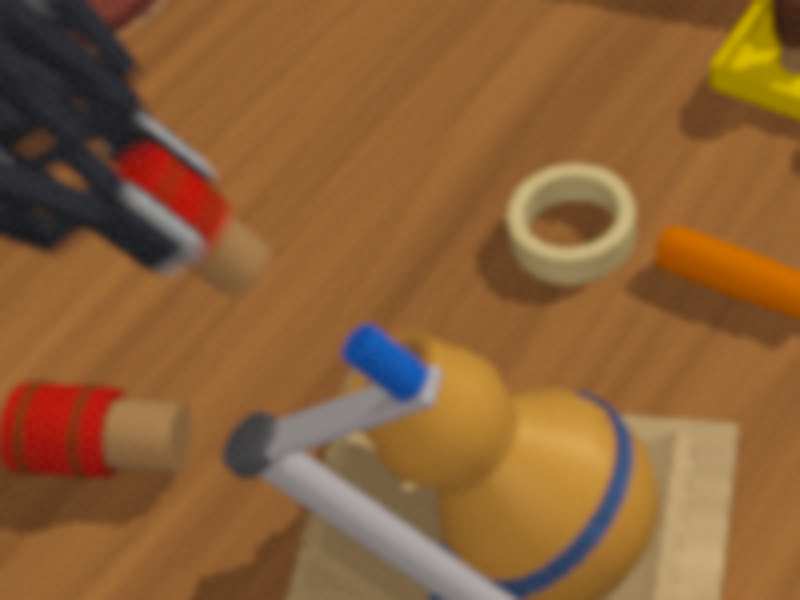

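The stopper is free and in the gripper at c4 (190,210), shank fully visible, the gourd seated and the keeper back. Next I'll bring the tool upright.

Emit:
drive_tool(plan=[[[0,0,0,0.7,-5.8,2.2,0.2],[0,0,0,0.7,-5.8,2.2,0.2],[0,0,0,0.7,-5.8,2.2,0.2],[0,0,0,0.7,-5.8,2.2,0.2],[0,0,0,0.7,-5.8,2.3,0.2],[0,0,0,0.6,-5.8,2.3,0.2],[0,0,0,0,0,0,0.2],[0,0,0,0,0,0,0.2]]])

```text
time_s: 16.22
tcp_pos: [0.4131, -0.2562, 0.2593]
eef_rot: [0.978, 0.21, 0.002, 0.001]
contact_force: [-0.2, 0.4, -0.7]
gripper_width: 0.0328
```

```bash
cat > p.py <<'E'
from h import *
o=bot.get_obs(); D=np.array([.5425,.229,.004]); print(relpose(o,D+[0,0,.047],np.c_[Xj,-Yj,-Z]),o["gripper_width"],o["qpos"].round(2),o["time_s"])
E
python3 p.py
```

```text
(array([ 316.7, -390. ,  207.8]), array([ 0.19, -0.14,  0.24])) 0.032762220746008326 [-0.7  -0.1   1.92  0.    1.31  0.45] 16.2167
```

Emit:
drive_tool(plan=[[[19.8,-24.4,5,0,0,0,0.2],[19.8,-24.4,5,0,0,0,0.2],[19.8,-24.4,5,0,0,0,0.2],[19.8,-24.4,5,0,0,0,0.2],[19.8,-24.4,5,0,0,0,0.2],[19.8,-24.4,5,0,0,0,0.2],[19.8,-24.4,5,0,0,0,0.2],[19.8,-24.4,5,0,0,0,0.2]]])

```text
time_s: 16.88
tcp_pos: [0.4766, -0.0133, 0.2181]
eef_rot: [0.978, 0.208, 0.001, 0.001]
contact_force: [1.0, 0.5, 0.5]
gripper_width: 0.0326
```

Emit:
drive_tool(plan=[[[19.8,-24.4,5,0,0,0,0.2],[19.8,-24.4,5,0,0,0,0.2],[19.8,-24.4,5,0,0,0,0.2],[19.8,-24.4,5,0,0,0,0.2],[19.8,-24.4,5,0,0,0,0.2],[19.8,-24.4,5,0,0,0,0.2],[0,0,0,0,0,0,0.2],[0,0,0,0,0,0,0.2]]])

```text
time_s: 17.55
tcp_pos: [0.5253, 0.1682, 0.1874]
eef_rot: [0.978, 0.209, 0.0, 0.001]
contact_force: [-0.1, -0.3, -0.4]
gripper_width: 0.0326
```

```bash
python3 p.py; python3 - <<'E'
from h import *
o=bot.get_obs()
c=read_camera("wrist"); cv2.imwrite("pics/w5.png",c["pixels"][:,:,::-1])
g=blobs(c,(65,120,50),(88,255,255),60); print(g,[plane(c,b[2],.004) for b in g])
E
```

```text
(array([ 40.6, -48.7, 136.3]), array([0.13, 0.01, 0.18])) 0.03263339316374943 [ 0.18  0.12  1.84 -0.    1.18  1.33] 17.55
[(np.int32(1831), [238, 147, 48, 48], array([261.2, 170.6]))] [array([0.54166574, 0.22871782, 0.004     ])]
```

View pics/w5.png

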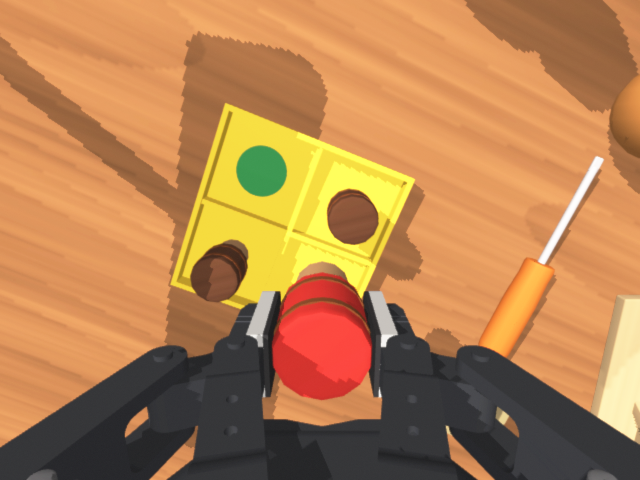

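The green dot is at w5 (261,171), which gives (0.5417, 0.2287) and agrees with the target. I'll move over it and lower.

Emit:
drive_tool(plan=[[[14,-16.3,0,0,0,0,0.2],[14,-16.3,0,0,0,0,0.2],[13,-16.1,10,0,0,0,0.2],[0,0,30,0,0,0,0.2],[0,0,30,0,0,0,0.2],[0,0,30,0,0,0,0.2],[0,0,15,0,0,0,0.2],[0,0,0,0,0,0,0.2]]])

```text
time_s: 18.27
tcp_pos: [0.5398, 0.2257, 0.0683]
eef_rot: [0.978, 0.207, -0.004, 0.002]
contact_force: [-0.1, -0.6, 0.1]
gripper_width: 0.0323
```

Emit:
drive_tool(plan=[[[0,0,0,0,0,0,0.2],[0,0,0,0,0,0,0.2]]])

```text
time_s: 18.43
tcp_pos: [0.5451, 0.2282, 0.0746]
eef_rot: [0.978, 0.208, 0.002, 0.001]
contact_force: [0.3, -0.1, 0.4]
gripper_width: 0.0322
```

```bash
python3 p.py
```

```text
(array([-2.1, -1.9, 23.6]), array([ 0.21, -0.19,  0.01])) 0.032163823119335015 [ 0.28  0.35  1.81 -0.    0.98  1.43] 18.4333
```

Emit:
drive_tool(plan=[[[-2,-1.5,6,0,0,0,0.2],[0,0,6,0,0,0,0.2],[0,0,6,0,0,0,0.2],[0,0,0,0,0,0,0.2],[0,0,0,0,0,0,0.2],[0,0,0,0,0,0,0.2]]])

```text
time_s: 18.93
tcp_pos: [0.5412, 0.2296, 0.0548]
eef_rot: [0.978, 0.209, 0.001, 0.002]
contact_force: [-0.1, 0.7, 0.6]
gripper_width: 0.0324
```

Emit:
drive_tool(plan=[[[0,0,1.5,0,0,0,0.2],[0,0,1.5,0,0,0,0.2],[0,0,0,0,0,0,0.2],[0,0,0,0,0,0,0.2]]])

```text
time_s: 19.27
tcp_pos: [0.5412, 0.2295, 0.0517]
eef_rot: [0.978, 0.209, 0.001, 0.002]
contact_force: [0.2, 0.3, -0.9]
gripper_width: 0.0328
```

Emit:
drive_tool(plan=[[[0,0,1,0,0,0,0.2],[0,0,1,0,0,0,0.2],[0,0,0,0,0,0,0.2],[0,0,0,0,0,0,0.2]]])

```text
time_s: 19.6
tcp_pos: [0.5416, 0.2296, 0.0505]
eef_rot: [0.978, 0.209, 0.001, 0.002]
contact_force: [-1.1, -0.1, 4.2]
gripper_width: 0.0323
```

Contact with the tray floor at 4 N. I'll open a little and withdraw.

Emit:
drive_tool(plan=[[[0,0,0,0,0,0,0.42],[0,0,0,0,0,0,0.48],[0,0,0,0,0,0,0.54],[0,0,0,0,0,0,0.54],[0,0,0,0,0,0,0.54],[0,0,-8,0,0,0,0.54],[0,0,-15,0,0,0,0.54],[0,0,-30,0,0,0,0.54]]])

```text
time_s: 20.27
tcp_pos: [0.5379, 0.2287, 0.0998]
eef_rot: [0.978, 0.209, -0.004, 0.002]
contact_force: [-0.9, 0.4, -0.3]
gripper_width: 0.0464
```

Emit:
drive_tool(plan=[[[0,0,-35,0,0,0,0.54],[0,0,-35,0,0,0,0.54],[-25,25,-15,0,0,0,0.54],[-28,28,0,0,0,0,0.54],[-28,28,0,0,0,0,0.54],[-28,28,0,0,0,0,0.54],[0,0,0,0,0,0,0.54]]])

```text
time_s: 20.85
tcp_pos: [0.4834, 0.0812, 0.1881]
eef_rot: [0.978, 0.207, -0.001, 0.003]
contact_force: [0.2, 0.1, 0.5]
gripper_width: 0.0459
```

```bash
python3 - <<'E'
from h import *
T=read_camera("top");S=read_camera("scene"); o=bot.get_obs(); print(o["contact_force"],o["tcp_pos"],o["time_s"])
print(blobs(T,(105,150,80),(125,255,255)),blobs(S,(105,150,80),(125,255,255)))
a=cv2.resize(T["pixels"][200:340,140:340],(600,420),interpolation=2)
b=cv2.resize(S["pixels"][160:390,170:420],(600,552),interpolation=2)[:,:]
cv2.imwrite("pics/end.png",np.hstack([cv2.resize(a,(400,280)),cv2.resize(b,(400,368))[:280]])[:,:,::-1])
cv2.imwrite("pics/top_end.png",T["pixels"][:,:,::-1])
E
```

```text
[-0.56715714 -0.149801    0.58934084] [0.48579668 0.0848249  0.18872706] 20.95
[(np.int32(128), [472, 240, 15, 14], array([479.2, 246.4]))] [(np.int32(190), [216, 282, 20, 18], array([225.8, 290.1])), (np.int32(132), [390, 369, 20, 11], array([398.7, 374.9]))]
```

View pics/top_end.png

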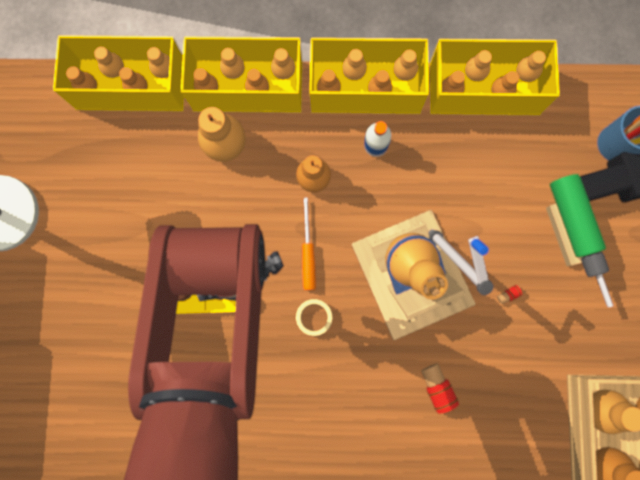

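View pics/end.png

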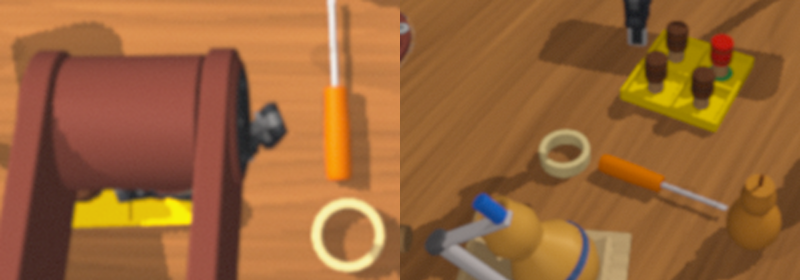

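The scene view shows the red stopper upright on the green dot and everything else unmoved. One numeric check on centring, then I'll hand it in.

```bash
python3 - <<'E'
from h import *
S=read_camera("scene")
h=cv2.cvtColor(S["pixels"],cv2.COLOR_RGB2HSV); m=cv2.inRange(h,(0,160,50),(8,255,255)); k=np.zeros_like(m);k[170:210,350:400]=m[170:210,350:400]
p=cv2.findNonZero(k)[:,0]; print(p.mean(0),plane(S,p.mean(0),.047), proj(S,[.542,.229,.047]))
bot.sign_off()
E
```

```text
[370.61764706 190.38235294] [0.53943641 0.23307616 0.047     ] [[370.87418369 191.76516247]]
the job is handed in; nothing more can be done
```

The seized stopper is out and standing upright, shank down, on the green dot. I handed the job in at about 21 s of the 72 s allowed.

- **Keeper:** I gripped its knob and swung it back to about 1.6 rad. The knob was still in the same place in both cameras at the end.
- **Stopper:** I twisted it to and fro, at most about 63° either way, with a light pull. The sampled axial pull was about 3–6 N, under the strap's 6.5 N. It came free after about 18 mm, and a view just afterwards showed the gourd seated in its cradle.
- **Placing:** It touched the tray floor at about 4 N, then I opened the fingers only slightly and withdrew straight up.

**Last checks:** The final scene view showed the stopper upright on the dot. The red head's centroid was within 1.5 pixels of where it should project. Cast to a single height, that gives an offset of about 5 mm, mostly because that one view favours the visible faces and upper part of the head. The tool itself released it within about 1 mm of the dot's measured centre.

The spare stoppers and the loose items looked unmoved. In the top view the arm hid most of the tray, so the placing was confirmed only from the scene camera. At the end the robot was clear of everything.

**One slip:** My first approach to the stopper ended about 9 mm off, because I corrected from a reading taken before the arm had settled. I corrected it before closing the fingers, and nothing was touched.

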